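# Tilt the spatula out of the half-covered utensil tray

### The arm

A 7-joint arm with a two-finger parallel gripper is mounted at the origin on a cart in front of the work surface, level with it; the furniture and walls round the work are solid. World frame = base frame: x ahead of the robot, y to its left, z up, the work surface at z = 0. Lengths are in m, angles in degrees, forces in N, time in s.
With the tool pointing down it reaches from about 0.425 to 0.875 m from the base axis. Payload 4.7 kg.
Tool frame: the origin (TCP) lies at the very end of the fingers, on their centre line; the grasp point (between the pads) lies 19 mm behind it; z points along the fingers, y is the line along which they close (so a half turn about z gives the same grasp; the last joint's range is limited). The gripper opens to 87 mm and grips with 3 to 60 N. Pads are 19 mm wide; open, the fingers measure 117 mm over their backs; the gripper's body (75 mm by 190 mm) begins 51 mm behind the grasp point.
Start: joints at [71.969, 18.392, -4.016, 83.108, 1.295, 78.541, -3.26], TCP at [0.21, -0.615, 0.223] pointing down, gripper open.
Joint ranges: [-163.93, 163.93], [-17.29, 119.83], [-79.2, 71.16], [3.27, 140.29], [-89.18, 269.18], [5.43, 117.66], [-154.24, 154.24]. Speed limits (degrees/s): [147.25, 147.25, 180, 180, 180, 180, 180].

### API

Orientations are given as [roll, pitch, yaw] about the fixed x, y, z axes, in that order (R = Rz(yaw) Ry(pitch) Rx(roll)).
In Python, from cell import telemetry, cams, env gives the robot as it stands.
- The arm moves only by the tool arm_command, never from a script. Its argument "series" is text: rows parted by semicolons, each of 5 numbers parted by spaces: the shift along the tool's x, y, z in mm, then the turn about the tool's z in rad, then the closure in counts, from 0 (fully open) to 255 (shut). A call has 1 to 20 rows; each row shifts and turns the commanded pose from where the row before left it, along the tool's axes as they then stand; what a row does not reach is not made up. A row lasts 1/12 s, in which the tool goes at most 41.7 mm and 7.16 degrees, less where a joint would pass 70% of its speed; a pose out of reach is approached as far as the arm can. A call is refused whole if a number of a shift passes 41.7 or a number of a turn 0.125, either way. A call with a gripper value outside its range is refused whole. The fingers move at their own pace and stop on an object; "squeeze" is the grip in N (left out, the last holds). Time passes only in rows, so rows that do not move let the fingers close. It gives the time, the measured TCP pose, the force, the opening and the grip force at its end, in the units of the state.
- telemetry.get_obs(): the state, without advancing time (a new reading comes with each control period).
- cams.read_camera(name): name is "side" or "top" or "wrist"; returns the picture (400x640x3 uint8, blue, green, red); there is no depth.
- cams.calibration(name): a dict with "K" (3x3 intrinsics, pixels), "dist" ([k1, k2, p1, p2, k3] as OpenCV has them; the pictures are not rectified), "origin" and "rotation" of the camera in the world; the wrist camera has in their place "hand_eye" (4x4, takes a point from camera to tool coordinates, whose origin is the TCP and whose axes are the flange's). Camera axes: x right, y down, z forward; pixel columns grow to the right and rows downward; lengths in m; the calibration is good to about 2 mm. A picture is of the moment at which its call begins: read the wrist's pose just before it. calibration takes no time and is no camera call.
- env.sign_off(): hands the job in; it is judged then, once.
The state is a dict: "time_s": time; "qpos": joint angles; "joint_velocities": joint speeds; "effort": joint torques, N m; "tool_pos": TCP position; "tool_rot": TCP orientation; "force": force on the tool from outside, world axes, zero at the start; "wrist_torque": the same for the moment, N m; "grip_width": finger opening in m; "grasp_force": force on a finger pad.
Only numpy, scipy, OpenCV 4.12 (cv2) and the standard library are available. Lean on these libraries where they do the work, as an engineer would, in place of code of your own. Each camera call takes 0.05 s, during which the arm holds its last target. There are 200 camera calls.

### The job

A garlic bulb left on the utensil tray's ledge is in the way of the spatula coming out: first drop it into the steel scrap bowl. Then take the spatula by its handle, tilt it and draw it out through the tray's mouth, and finish still holding it in the gripper, steady, with the whole spatula at least 5 cm above the tray's rim and touching nothing else. Leave the bowl and everything else where they stand.

Things in the scene. Friction and masses are not known exactly. Their poses are not given: they have to be found in the camera images.
- tray: Fixed steel utensil tray. Origin: underside, centre of the box; z up, y along the box towards its mouth. Inside 150 mm (x) by 350 mm (y), walls and floor 4 mm, rim 75 mm above the table; deep enough for fingertips. The spatula rests on two ribs across the floor at y = +130 and -80 mm, tops 28 mm above the table.
- tray_cover_edge (a point): Middle of the tray's fixed clear cover's grey edge, at its top, flush with the rim: directly above the tray's origin. The cover (4 mm thick, 6 mm at this edge) closes the half of the box on the tray's -y side; the mouth is the open half, from here 175 mm towards +y, 150 mm wide.
- tray_ledge (a point): Centre of the flat drip ledge outside the tray's mouth end, on its top, at rim height. The ledge is 85 mm along the tray's y and 158 mm along x, with a 3 mm raised border on its outer and side edges; its inner edge joins the rim. Fixed behind: the oven's tall front at x = 0.63 m for y below 0.08 m; a lid handle at x = 0.65 m, 0.2 m up, y 0.18 to 0.35 m.
- spatula_handle (a point): Point to hold on the spatula's green handle (purple blade), mid-thickness, 75 mm from its end. x: towards the blade; z: up as it lies. Spatula 310 mm long, 80 g; handle 125 long, 24 wide, 16 thick; shaft 12 wide; blade 89 long, 52 wide, 10 thick. At the start it lies level in the tray, handle in the mouth pointing to the tray's +y, blade under the cover.
- spatula_butt (a point): End of the spatula's handle, 75 mm behind spatula_handle along -x, mid-thickness.
- spatula_tip (a point): Front end of the spatula's blade, 235 mm ahead of spatula_handle along +x, mid-thickness of the blade.
- garlic_center (a point): Centre of the garlic bulb (53 mm wide and 53 mm tall, 31 g), which stands on the drip ledge; the point lies 26 mm above its underside.
- bowl: Round steel scrap bowl on the table, mouth 150 mm across, 80 mm tall, wall 3 mm, loose, 0.5 kg. Origin: underside, centre; z up.
- oil_bottle: Bystander, to be left alone: dark green oil bottle, 60 mm across, 235 tall. Origin: underside, centre.
- spice_jar: Bystander, to be left alone: spice jar with a black cap, 40 mm across, 105 tall. Origin: underside, centre.
- soup_cup: Bystander, to be left alone: clear cup of yellow soup, 114 mm across, 88 tall. Origin: underside, centre.
- nut_jar: Bystander, to be left alone: screw-lid jar of pale contents, 84 mm across, 105 tall. Origin: underside, centre.
- tomato: Bystander, to be left alone: red tomato, 58 mm. Origin: underside, centre.
- mill: Bystander, to be left alone: small glass pepper shaker, 44 mm across, 90 tall. Origin: underside, centre.
- lemon: Bystander, to be left alone: yellow lemon, 71 x 53 mm. Origin: underside, centre.

How it is judged:
By the outcome, as a careful person would: the job done as asked, in the order asked, and still so for the second after the job is handed in, while the arm keeps its last pose, push and grip.
It also fails if it takes over 51 s, if anything falls off the work surface, if the arm or the gripper's body presses on something with over 40 N, if the wrist force passes 120 N, or if a joint passes its speed limit or range.

## Working session

There is one attempt and no reset: what is moved stays moved. The work goes in short steps, Python scripts to look and compute and a tool call to move; the robot and the scene stay as the last step left them, time stands still between calls to the robot, and variables do not carry over. Pictures are saved under pics/ and viewed, at most 12 in all, crops included, and the job is handed in when it is done.

Besides the shell and the picture viewer there is one more tool, called after "Emit:" as name(argument=value, ...), one argument or row to a line, values as JSON. arm_command: Moves the arm, as the interface text tells. Its arguments: {"type":"object","properties":{"series":{"type":"string"},"squeeze":{"type":"number"}},"required":["series"]}

```bash
mkdir -p pics
cat > h.py <<'E'
import numpy as np, cv2
from scipy.spatial.transform import Rotation as R
from cell import telemetry, cams, env
def cam(name,obs=None):
    c=cams.calibration(name);K=np.array(c["K"]);d=np.array(c["dist"])
    if "hand_eye" in c:
        o=obs or telemetry.get_obs();T=np.eye(4);T[:3,:3]=R.from_euler('xyz',o["tool_rot"],degrees=True).as_matrix();T[:3,3]=o["tool_pos"]
        T=T@np.array(c["hand_eye"]);return K,d,T[:3,3],T[:3,:3]
    return K,d,np.array(c["origin"]),np.array(c["rotation"])
def ray(C,uv):
    K,d,o,Rm=C;p=cv2.undistortPoints(np.array([[uv]],float),K,d)[0,0];v=Rm@np.array([p[0],p[1],1]);return o,v/np.linalg.norm(v)
def atz(C,uv,z):
    o,v=ray(C,uv);return o+v*(z-o[2])/v[2]
def proj(C,P):
    K,d,o,Rm=C;return cv2.projectPoints(((np.atleast_2d(P)-o)@Rm).astype(float),np.zeros(3),np.zeros(3),K,d)[0][:,0]
def tri(rays):
    A=np.zeros((3,3));b=np.zeros(3)
    for o,v in rays:
        M=np.eye(3)-np.outer(v,v);A+=M;b+=M@o
    return np.linalg.solve(A,b)
E
python3 - <<'E'
from h import *
print(telemetry.get_obs())
for n in("top","side"):
    cv2.imwrite(f"pics/{n}.png",cv2.resize(cams.read_camera(n),(800,500)));C=cam(n);print(n,C[2],C[3].round(2).tolist())
print(cams.calibration("wrist"))
E
```

```text
{'time_s': 0.0, 'qpos': array([71.96909938, 18.43806638, -4.0151599 , 83.1735195 ,  1.29774972,
       78.54004561, -3.26192585]), 'joint_velocities': array([-0.057384  ,  0.06354393, -0.0297247 ,  0.06479414,  0.03301485,
       -0.02875884, -0.06272253]), 'effort': array([-1.21813091e-04, -4.91287029e+01, -4.03951239e-01, -3.12532961e+01,
       -6.38588704e-02,  4.40629700e-02,  1.73648696e-04]), 'tool_pos': array([ 0.20964759, -0.61469523,  0.22148484]), 'tool_rot': array([-1.79893760e+02,  8.47341741e-03,  1.88388978e+01]), 'force': array([ 0.28117649,  0.80133783, -0.44518517]), 'wrist_torque': array([-0.03118499, -0.00473023,  0.04135037]), 'grasp_force': 0.0, 'grip_width': 0.08709636274219396}
top [-0.29648878  0.31403695  1.47675207] [-146.27, -0.51, -108.07]
side [0.52965505 1.72913692 0.95419386] [-116.43, -0.42, -178.51]
{'K': array([[291.79612479,   0.        , 315.998653  ],
       [  0.        , 291.79612479, 196.79801058],
       [  0.        ,   0.        ,   1.        ]]), 'dist': array([0.0041008, 0.       , 0.       , 0.       , 0.       ]), 'hand_eye': array([[-7.38718014e-04, -9.68951985e-01, -2.47247860e-01,
         6.79890160e-02],
       [ 9.99999464e-01, -8.95313450e-04,  5.20927169e-04,
        -4.47816173e-04],
       [-7.26117749e-04, -2.47247342e-01,  9.68952127e-01,
        -1.62779398e-01],
       [ 0.00000000e+00,  0.00000000e+00,  0.00000000e+00,
         1.00000000e+00]])}
```

View pics/top.png

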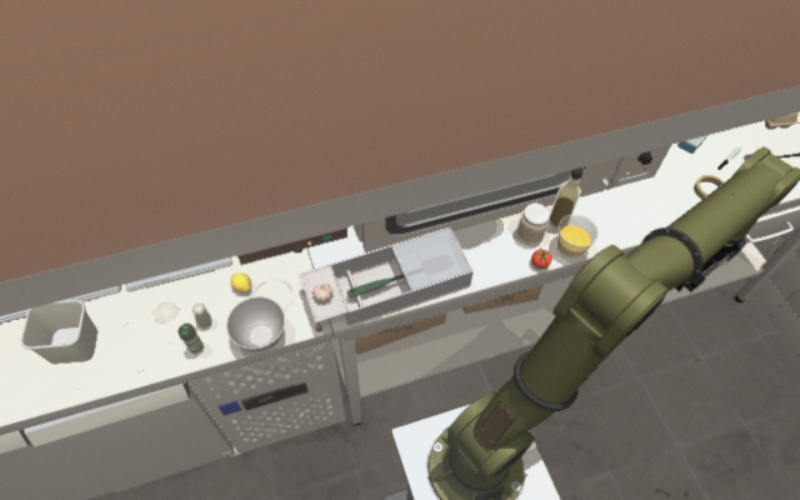

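View pics/side.png

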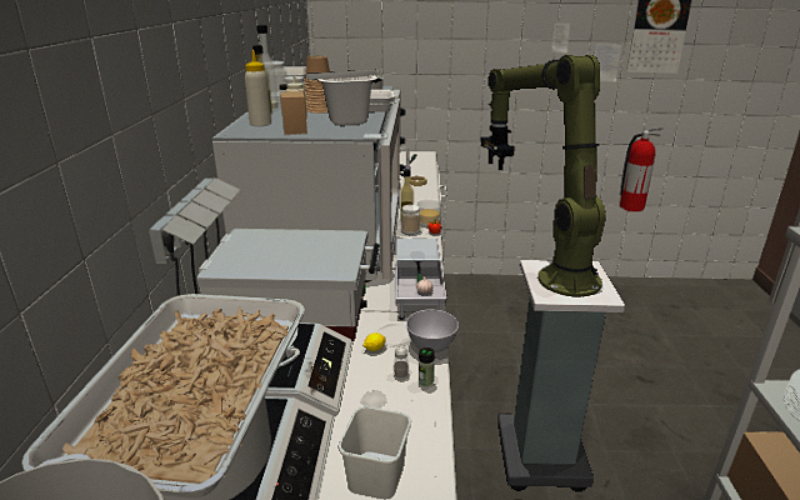

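The top view shows the tray in the middle with the garlic at about (322,292) and the bowl at (257,322). In the side view the garlic is at (424,286) and the bowl at (432,328). I'll enlarge crops to read the pixels more closely.

Run:
```python
s=open('h.py').read().replace('np.array(c["rotation"])',"R.from_euler('xyz',c['rotation'],degrees=True).as_matrix()")
open('h.py','w').write(s)
from h import *
im=cams.read_camera("top")
cv2.imwrite("pics/topc.png",cv2.resize(im[175:290,170:390],(0,0),fx=3.6,fy=3.6,interpolation=cv2.INTER_CUBIC))
im=cams.read_camera("side")
cv2.imwrite("pics/sidec.png",cv2.resize(im[130:310,280:380],(0,0),fx=3.3,fy=3.3,interpolation=cv2.INTER_CUBIC))
T=cam("top");S=cam("side")
print("garlic",tri([ray(T,(322/1.25,292/1.25)),ray(S,(424/1.25,286/1.25))]))
print("bowl",atz(T,(257/1.25,322/1.25),.08),atz(S,(432.5/1.25,328/1.25),.08))
```

```text
garlic [0.51564948 0.22712866 0.09484516]
bowl [0.48941169 0.40526797 0.08      ] [0.49127392 0.43589652 0.08      ]
```

View pics/topc.png

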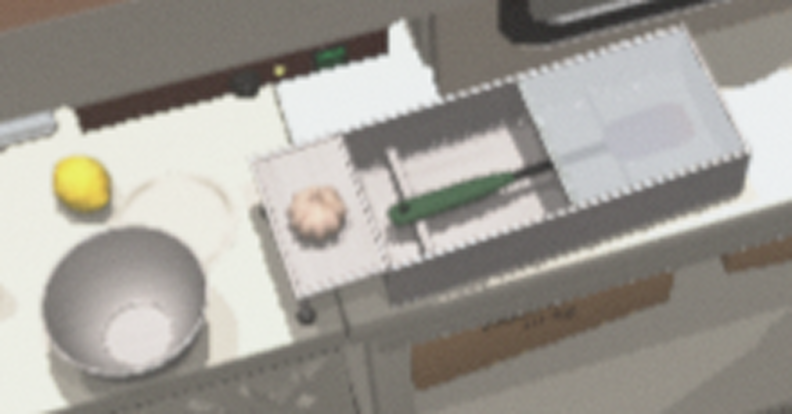

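View pics/sidec.png

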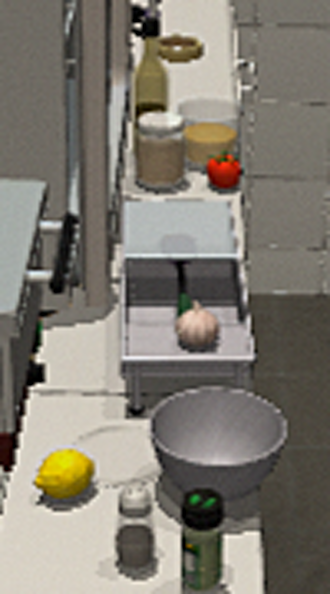

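Run:
```python
from h import *
T=cam("top");S=cam("side")
t=lambda x,y:(170+x/3.6,175+y/3.6); s=lambda x,y:(280+x/3.3,130+y/3.3)
for n,p,z in [("cov far",(518,82),.075),("cov near",(572,208),.075),("rim far",(345,138),.075),("rim near",(388,262),.075),("led far",(255,160),.078),("led near",(300,297),.078),("end far",(685,30),.075),("end near",(747,155),.075),("butt",(392,214),.036),("hend",(512,178),.036),("blade tip",(694,120),.036),("garlic",(317,212),.101),("bowlL",(44,298),.08),("bowlR",(207,298),.08),("bowlTop",(120,228),.08),("lemon",(82,184),.026)]:
    print("T",n,atz(T,t(*p),z).round(4))
for n,p,z in [("garlic",(197,328),.101),("bowlL",(150,428),.08),("bowlR",(288,428),.08),("bowlTop",(219,388),.08),("cov L",(125,256),.075),("cov R",(236,256),.075),("led L",(122,357),.078),("led R",(254,357),.078),("shaker",(135,495),.09),("spice",(202,505),.105)]:
    print("S",n,atz(S,s(*p),z).round(4))
print("garlic",tri([ray(T,t(317,212)),ray(S,s(197,328))]))
# bowl circle projections: fit rim
for c in [(.49,.42),(.49,.41),(.49,.43)]:
    a=np.linspace(0,2*np.pi,60);P=np.c_[c[0]+.075*np.cos(a),c[1]+.075*np.sin(a),0*a+.08]
    q=(proj(T,P)-[170,175])*3.6;r=(proj(S,P)-[280,130])*3.3
    print(c,q.min(0),q.max(0),r.min(0),r.max(0))
```

```text
T cov far [0.6062 0.0058 0.075 ]
T cov near [0.4588 0.002  0.075 ]
T rim far [0.5952 0.1798 0.075 ]
T rim near [0.4563 0.1772 0.075 ]
T led far [0.5954 0.2657 0.078 ]
T led near [0.4447 0.2609 0.078 ]
T end far [ 0.6149 -0.1688  0.075 ]
T end near [ 0.4629 -0.1722  0.075 ]
T butt [0.5251 0.156  0.036 ]
T hend [0.5283 0.0368 0.036 ]
T blade tip [ 0.5369 -0.1518  0.036 ]
T garlic [0.5105 0.2264 0.101 ]
T bowlL [0.5114 0.4761 0.08  ]
T bowlR [0.4676 0.3392 0.08  ]
T bowlTop [0.5608 0.3986 0.08  ]
T lemon [0.6525 0.4272 0.026 ]
S garlic [0.5139 0.2424 0.101 ]
S bowlL [0.5634 0.4217 0.08  ]
S bowlR [0.4161 0.4163 0.08  ]
S bowlTop [0.4888 0.3391 0.08  ]
S cov L [0.6085 0.0102 0.075 ]
S cov R [0.462  0.0043 0.075 ]
S led L [0.6002 0.273  0.078 ]
S led R [0.4473 0.2672 0.078 ]
S shaker [0.5743 0.5549 0.09  ]
S spice [0.5088 0.5889 0.105 ]
garlic [0.51448711 0.22616883 0.09235456]
(0.49, 0.42) [ 25.44860219 227.02674054] [197.08017317 379.60573051] [148.53596586 390.81298439] [289.30563554 469.63683272]
(0.49, 0.41) [ 36.79108675 224.09039789] [208.19839977 376.34610022] [148.81926959 386.01403462] [288.79079752 463.94997674]
(0.49, 0.43) [ 14.08350267 229.96891593] [185.93869691 382.87173742] [148.24942876 395.66456393] [289.82622057 475.39129797]
```

Measured positions: garlic (0.514, 0.227), bowl (0.488, 0.412), spatula hold point (0.528, 0.081), with the tray yawed about +2.3°. I'll turn the tool to yaw 92 and head over.

Emit:
arm_command(
  series="0 0 -5 -0.107 60;0 0 -5 -0.107 60;0 0 -5 -0.107 60;0 0 -5 -0.107 60;0 0 -5 -0.107 60;0 0 -5 -0.107 60;0 0 -5 -0.107 60;0 0 -5 -0.107 60;0 0 0 -0.107 0;0 0 0 -0.107 0;0 0 0 -0.107 0;0 0 0 -0.107 0",
)

```text
time_s: 1.2
tool_pos: [0.2098, -0.6151, 0.2623]
tool_rot: [-180.0, -0.0, 92.7]
force: [0.2, 0.1, 0.2]
grip_width: 0.0839
grasp_force: 0.0
```

Emit:
arm_command(
  series="20 13 0 0 0;27 17 0 0 0;27 17 0 0 0;27 17 0 0 0;27 17 0 0 0;27 17 0 0 0;27 17 0 0 0;27 17 0 0 0;27 17 0 0 0;27 17 0 0 0;27 17 0 0 0;27 17 0 0 0;27 17 0 0 0;27 17 0 0 0;27 17 0 0 0;10 5 0 0 0;0 0 0 0 0",
)

```text
time_s: 2.62
tool_pos: [0.4499, -0.1932, 0.2628]
tool_rot: [180.0, -0.0, 92.8]
force: [-0.7, 0.4, -0.1]
grip_width: 0.0874
grasp_force: 0.0
```

Emit:
arm_command(
  series="20 4 0 0 0;28 6.5 0 0 0;28 6.5 0 0 0;28 6.5 0 0 0;28 6.5 0 0 0;28 6.5 0 0 0;28 6.5 0 0 0;28 6.5 0 0 0;28 6.5 0 0 0;28 6.5 0 0 0;28 6.5 0 0 0;28 6.5 0 0 0;20 6 0 0 0;0 0 0 0 0;0 0 0 0 0",
)

```text
time_s: 3.87
tool_pos: [0.5155, 0.1536, 0.2621]
tool_rot: [-179.9, 0.0, 92.4]
force: [-0.4, -0.1, -0.5]
grip_width: 0.0874
grasp_force: 0.0
```

Run:
```python
from h import *
o=telemetry.get_obs();im=cams.read_camera("wrist");C=cam("wrist",o)
print(o["tool_pos"],o["tool_rot"])
np.savez("w1.npz",p=o["tool_pos"],r=o["tool_rot"])
print(proj(C,[[.514,.227,.101],[.528,.081,.036],[.488,.412,.08],[.525,.156,.036]])*1.25)
cv2.imwrite("pics/w1.png",cv2.resize(im,(800,500)))
```

```text
[0.51554725 0.15358037 0.26205584] [-1.79942521e+02  1.58818741e-02  9.24490671e+01]
[[ 396.2538341   145.87574285]
 [ 402.95054963  281.46940041]
 [ 373.12294465 -100.31232034]
 [ 403.46868816  215.66807494]]
```

View pics/w1.png

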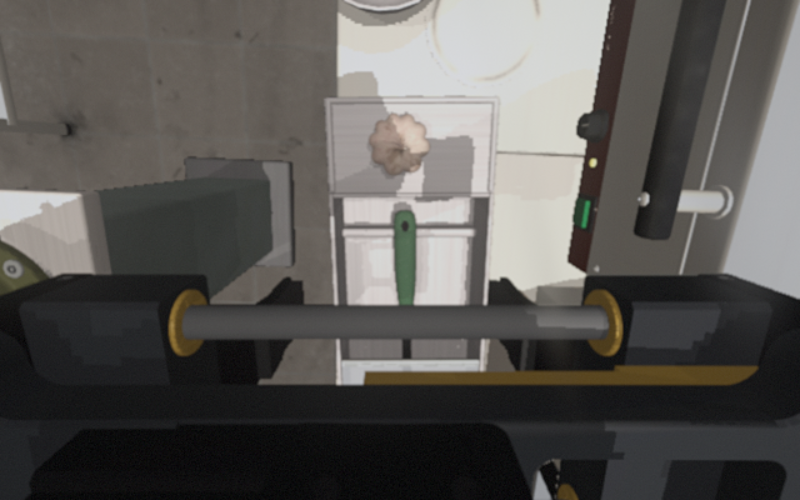

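Wrist view: garlic centred at (398,144), spatula butt at (404,210) and handle centreline at column 405. These agree with the earlier estimates.

Run:
```python
from h import *
w=np.load("w1.npz");C=cam("wrist",dict(tool_pos=w["p"],tool_rot=w["r"]))
for n,p,z in [("garlic",(398,145),.105),("butt",(404,210),.036),("handle",(406,298),.036),("rimL",(333,196),.075),("rimR",(493,194),.075),("covL",(341,361),.075),("covR",(481,360),.075)]: print(n,atz(C,(p[0]/1.25,p[1]/1.25),z).round(4))
```

```text
garlic [0.5154 0.2277 0.105 ]
butt [0.5253 0.1622 0.036 ]
handle [0.5324 0.0612 0.036 ]
rimL [0.4556 0.1787 0.075 ]
rimR [0.6082 0.187  0.075 ]
covL [0.4642 0.0017 0.075 ]
covR [0.6146 0.0094 0.075 ]
```

Emit:
arm_command(
  series="18.5 0.7 0 0 0;18.5 0.7 0 0 0;18.5 0.7 10 0 0;18.5 0.7 18 0 0;0 0 22 0 0;0 0 22 0 0;0 0 22 0 0;0 0 22 0 0;0 0 22 0 0;0 0 18 0 0;0 0 12 0 0;0 0 8 0 0;0 0 0 0 0;0 0 0 0 255;0 0 0 0 255;0 0 0 0 255;0 0 0 0 255;0 0 0 0 255;0 0 0 0 255;0 0 0 0 255",
  squeeze=10,
)

```text
time_s: 5.58
tool_pos: [0.5152, 0.2285, 0.0868]
tool_rot: [180.0, 0.0, 92.4]
force: [-0.1, 0.1, 1.0]
grip_width: 0.051
grasp_force: 10.0
```

Emit:
arm_command(
  series="0 0 -8 0 255;0 0 -15 0 255;0 0 -22 0 255;0 0 -22 0 255;0 0 -18 0 255;10 -1 -10 0 255;18 -2 -5 0 255;20 -2 0 0 255;22 -2 0 0 255;22 -2 0 0 255;22 -2 0 0 255;22 -2 0 0 255;20 -3 0 0 255;16 -2 0 0 255;10 -1 0 0 255;2 0 0 0 255;0 0 0 0 255;0 0 0 0 255",
)

```text
time_s: 7.08
tool_pos: [0.4888, 0.4104, 0.1862]
tool_rot: [-180.0, 0.1, 92.4]
force: [-0.4, -0.7, -0.5]
grip_width: 0.0511
grasp_force: 10.0
```

Run:
```python
from h import *
o=telemetry.get_obs();im=cams.read_camera("wrist");C=cam("wrist",o)
print(o["tool_pos"])
a=np.linspace(0,2*np.pi,60);P=np.c_[.488+.075*np.cos(a),.412+.075*np.sin(a),0*a+.08]
im=cv2.resize(im,(800,500));cv2.polylines(im,[(proj(C,P)*1.25).astype(int)],True,(0,0,255))
cv2.imwrite("pics/w2.png",im)
```

```text
[0.48875914 0.41044134 0.18624822]
```

View pics/w2.png

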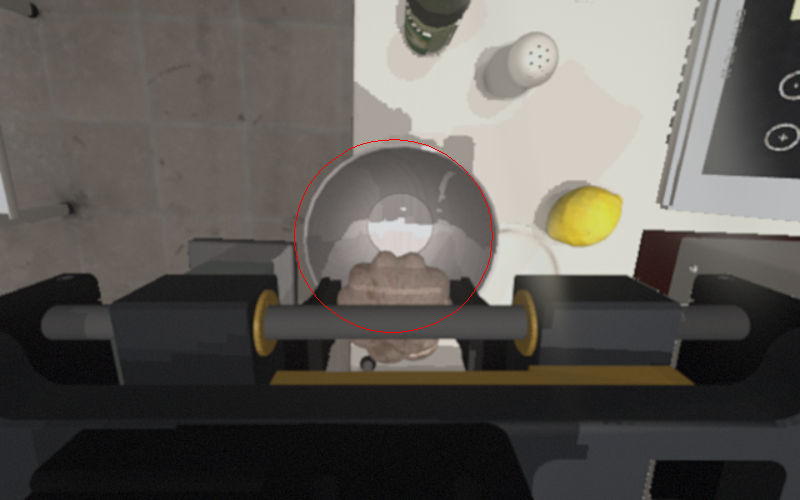

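The bowl lies within about 4 mm of the drawn circle, so I'll lower the garlic and release it with a partial opening.

Emit:
arm_command(
  series="-2 2 12 0 255;0 0 20 0 255;0 0 20 0 255;0 0 20 0 255;0 0 20 0 255;0 0 15 0 255;0 0 12 0 255;0 0 6 0 255;0 0 0 0 255;0 0 0 0 70;0 0 0 0 70;0 0 0 0 70;0 0 0 0 70;0 0 0 0 70",
)

```text
time_s: 8.3
tool_pos: [0.4907, 0.4098, 0.0622]
tool_rot: [179.9, -0.0, 92.4]
force: [0.1, -0.6, -0.2]
grip_width: 0.0628
grasp_force: 0.0
```

Emit:
arm_command(
  series="0 0 0 0 70;0 0 0 0 70;0 0 -10 0 70;0 0 -20 0 70;0 0 -25 0 70;0 0 -25 0 70;0 0 -25 0 70;0 0 -25 0 70;-20 2 -20 0 70;-25 3 0 0 70;-25 3 0 0 70;-25 3 0 0 70;0 0 0 0 70",
)

```text
time_s: 9.38
tool_pos: [0.5081, 0.3089, 0.212]
tool_rot: [179.9, 0.3, 92.0]
force: [0.9, 0.5, -0.7]
grip_width: 0.0629
grasp_force: 0.0
```

Run:
```python
from h import *
im=cams.read_camera("wrist");t=cams.read_camera("top")
a=cv2.resize(im[:230],(800,288));b=cv2.resize(t[175:290,170:390],(574,300))
out=np.zeros((588,800,3),np.uint8);out[:288]=a;out[288:,:574]=b
cv2.imwrite("pics/w3.png",out)
```

```text
(no output)
```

View pics/w3.png

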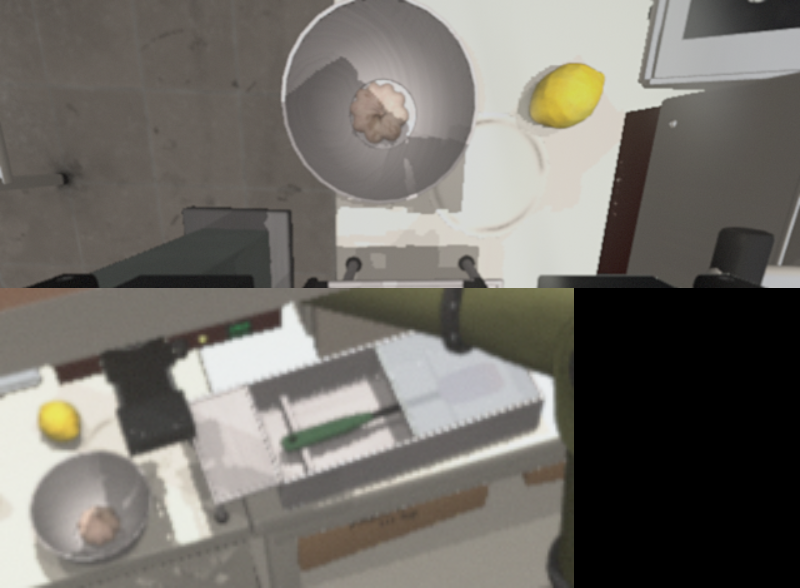

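The garlic is in the bowl, seen at (380,112) in the wrist view and also visible in the top view. Next is the spatula handle.

Emit:
arm_command(
  series="-14 0.7 0 -0.015 70;-20 1 0 0 70;-25 1.2 0 0 70;-25 1.2 0 0 70;-25 1.2 0 0 70;-25 1.2 0 0 70;-25 1.2 0 0 70;-25 1.2 0 0 70;-20 1 0 0 70;-12 0.7 0 0 70;-5.5 0.4 10 0 70;0 0 20 0 70;0 0 20 0 70;0 0 20 0 70;0 0 20 0 70;0 0 15 0 70;0 0 10 0 70;0 0 0 0 70;0 0 0 0 70",
)

```text
time_s: 11.07
tool_pos: [0.5284, 0.0959, 0.0964]
tool_rot: [-180.0, -0.1, 93.4]
force: [-0.1, -0.0, -0.0]
grip_width: 0.0631
grasp_force: 0.0
```

Run:
```python
from h import *
o=telemetry.get_obs();im=cams.read_camera("wrist");print(o["tool_pos"],o["tool_rot"])
C=cam("wrist",o);print(proj(C,[[.525,.160,.036],[.530,.085,.036]])*1.25)
cv2.imwrite("pics/w4.png",cv2.resize(im,(800,500)))
```

```text
[0.52842081 0.09588388 0.0963782 ] [-1.79962817e+02 -5.04718667e-02  9.33815066e+01]
[[394.59398349 159.07202009]
 [395.58975358 278.6275862 ]]
```

View pics/w4.png

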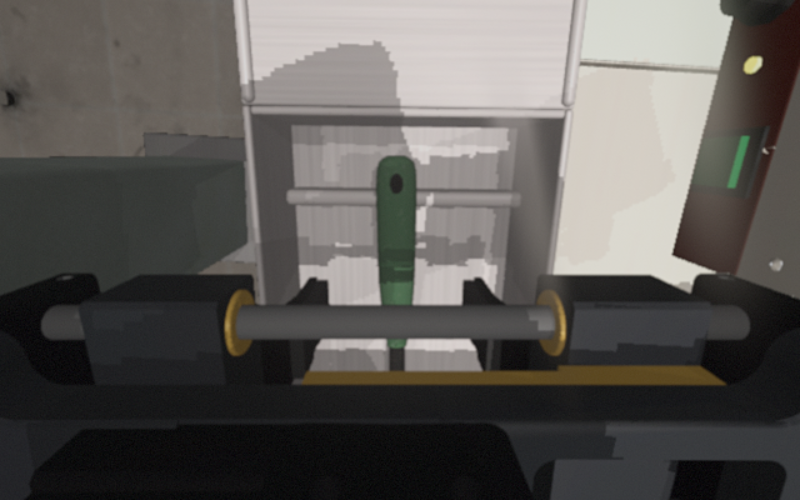

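The butt is at (397,157), and the handle is centred between the fingers at column 397. I'll descend and grip lightly.

Emit:
arm_command(
  series="-5 0 10 0 70;-4 0 18 0 70;0 0 18 0 70;0 0 14 0 70;0 0 10 0 70;0 0 6 0 70;0 0 2 0 70;0 0 0 0 70;0 0 0 0 255;0 0 0 0 255;0 0 0 0 255;0 0 0 0 255;0 0 0 0 255;0 0 0 0 255;0 0 0 0 255;0 0 0 0 255",
  squeeze=5,
)

```text
time_s: 12.45
tool_pos: [0.5293, 0.0855, 0.0186]
tool_rot: [180.0, 0.0, 93.3]
force: [0.7, 0.7, 1.0]
grip_width: 0.0224
grasp_force: 5.0
```

Emit:
arm_command(
  series="0 0 -3 0 255;0 0 -4 0 255;0 0 -4 0 255;0 0 -4 0 255;0 0 -4 0 255;0 0 -4 0 255;0 0 -2 0 255;0 0 0 0 255",
)

```text
time_s: 13.12
tool_pos: [0.5297, 0.0856, 0.0442]
tool_rot: [179.9, 0.0, 93.3]
force: [-1.2, -0.1, -1.7]
grip_width: 0.0221
grasp_force: 5.0
```

Run:
```python
from h import *
o=telemetry.get_obs();print(o["force"],o["wrist_torque"],o["tool_pos"],o["grip_width"])
im=cams.read_camera("wrist");t=cams.read_camera("top")
C=cam("wrist",o);print("level/tilt10/15 butt top px",[(proj(C,[.527,o["tool_pos"][1]+.075*np.cos(a),o["tool_pos"][2]+.019+.075*np.sin(a)])).round(0).tolist() for a in np.radians([0,10,17])])
a=cv2.resize(im[:230],(800,288));b=cv2.resize(t[175:290,170:390],(574,300))
s=cams.read_camera("side")[180:260,310:365]
out=np.zeros((588,800,3),np.uint8);out[:288]=a;out[288:,:574]=b;out[288:,594:]=cv2.resize(s,(206,300))
cv2.imwrite("pics/w5.png",out)
```

```text
[-1.17178091 -0.09080456 -1.67122456] [ 0.04340278 -0.06679518 -0.00089166] [0.52966352 0.0855589  0.04416851] 0.02209026489384536
level/tilt10/15 butt top px [[[318.0, 106.0]], [[318.0, 108.0]], [[318.0, 112.0]]]
```

View pics/w5.png

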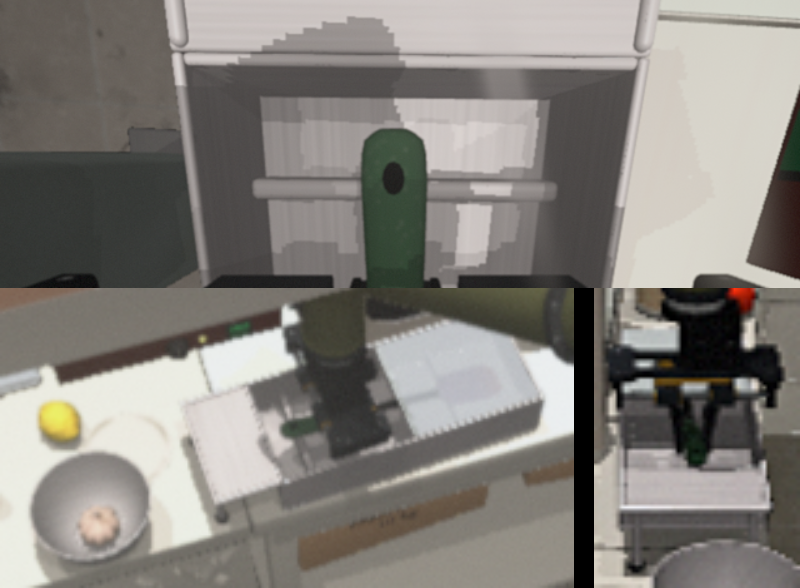

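```bash
cat > tilt.py <<'E'
from h import *
def tilt(save=None):
    o=telemetry.get_obs();im=cams.read_camera("side");C=cam("side")
    g=o["tool_pos"]+[0,0,.019];b,gr,r=[im[...,i].astype(int) for i in range(3)]
    m=((gr>r+8)&(gr>b+4)).astype(np.uint8);H=proj(C,g)[0]
    x0,y0=int(H[0]),int(H[1]);m[:, :x0-25]=0;m[:,x0+25:]=0;m[:y0-60]=0;m[y0+50:]=0
    v,u=np.nonzero(m)
    if len(v): print("side green n",len(v),"lowest",u[v>=v.max()-1].mean(),v.max(),"top",v.min())
    print("grasp px",H,[(a,proj(C,g+[-.075*.05*np.cos(np.radians(a)),.075*np.cos(np.radians(a)),.075*np.sin(np.radians(a))-.006])[0].round(1).tolist()) for a in(0,10,20,30,45,60,80)])
    print("force",o["force"].round(2),o["wrist_torque"].round(3),o["tool_pos"].round(4),o["time_s"])
if __name__=="__main__": tilt()
E
python3 tilt.py
```

```text
side green n 47 lowest 336.77777777777777 226 top 176
grasp px [335.90767363 218.71401376] [(0, [336.6, 228.8]), (10, [336.7, 225.9]), (20, [336.7, 222.8]), (30, [336.7, 219.5]), (45, [336.6, 214.8]), (60, [336.5, 210.4]), (80, [336.3, 205.7])]
force [ 0.6   0.19 -0.75] [ 0.025 -0.128  0.012] [0.5292 0.0855 0.0434] 13.2667
```

Emit:
arm_command(
  series="0 0 -2 0 255;0 0 -2 0 255;0 0 -2 0 255;0 0 -2 0 255;0 0 -2 0 255;0 0 0 0 255;0 0 0 0 255",
  squeeze=3,
)

```text
time_s: 13.9
tool_pos: [0.5294, 0.0855, 0.0537]
tool_rot: [180.0, 0.0, 93.3]
force: [-0.1, -0.2, -0.1]
grip_width: 0.0224
grasp_force: 3.0
```

```bash
python3 tilt.py
```

```text
side green n 39 lowest 337.0 223 top 176
grasp px [335.90282497 216.56110435] [(0, [336.6, 226.6]), (10, [336.7, 223.7]), (20, [336.7, 220.5]), (30, [336.7, 217.3]), (45, [336.6, 212.5]), (60, [336.5, 208.1]), (80, [336.3, 203.5])]
force [-0.05 -0.22 -0.14] [ 0.035 -0.075  0.02 ] [0.5294 0.0855 0.0537] 13.9
```

The spatula is pivoting as wanted, now at about 11° with the blade staying down. Next I draw it out gradually.

Emit:
arm_command(
  series="0 0 -2 0 255;0 0 -3 0 255;2 0 -1 0 255;4 0 -1 0 255;5 0 -1 0 255;5 0 -1 0 255;5 0 -1.5 0 255;5 0 -1.5 0 255;5 0 -2 0 255;5 0 -2 0 255;4 0 -2 0 255;0 0 0 0 255",
  squeeze=4,
)

```text
time_s: 14.95
tool_pos: [0.5271, 0.127, 0.0721]
tool_rot: [180.0, -0.0, 93.4]
force: [-0.0, -0.4, -0.6]
grip_width: 0.0225
grasp_force: 4.0
```

```bash
python3 tilt.py
```

```text
side green n 33 lowest 337.22222222222223 223 top 177
grasp px [336.44728901 217.3927478 ] [(0, [337.2, 227.7]), (10, [337.3, 224.7]), (20, [337.3, 221.5]), (30, [337.3, 218.2]), (45, [337.2, 213.3]), (60, [337.1, 208.8]), (80, [336.9, 204.0])]
force [-0.02 -0.38 -0.55] [-0.002 -0.114  0.026] [0.5271 0.127  0.0721] 14.95
```

Emit:
arm_command(
  series="3 0 0 0 255;5 0 0 0 255;5 0 0 0 255;5 0 -2 0 255;4 0 -3 0 255;3 0 -3 0 255;2 0 -4 0 255;3 0 -3 0 255;5 0 -1 0 255;5 0 0 0 255;5 0 0 0 255;0 0 0 0 255",
)

```text
time_s: 16.0
tool_pos: [0.524, 0.172, 0.0875]
tool_rot: [-180.0, -0.1, 93.4]
force: [0.3, 0.5, -0.5]
grip_width: 0.0222
grasp_force: 4.0
```

```bash
python3 tilt.py
python3 - <<'E'
from h import *
t=cams.read_camera("top");s=cams.read_camera("side")[170:260,300:370]
out=np.zeros((300,794,3),np.uint8);out[:,:560]=cv2.resize(t[175:290,170:390],(560,300));out[:,560:]=cv2.resize(s,(234,300))
cv2.imwrite("pics/w6.png",out)
E
```

```text
side green n 19 lowest 338.5 223 top 177
grasp px [337.19580947 219.35119533] [(0, [338.0, 230.1]), (10, [338.1, 227.0]), (20, [338.1, 223.7]), (30, [338.1, 220.3]), (45, [338.0, 215.2]), (60, [337.9, 210.6]), (80, [337.6, 205.7])]
force [ 0.25  0.46 -0.5 ] [ 0.061 -0.094  0.005] [0.524  0.172  0.0875] 16.0
```

View pics/w6.png

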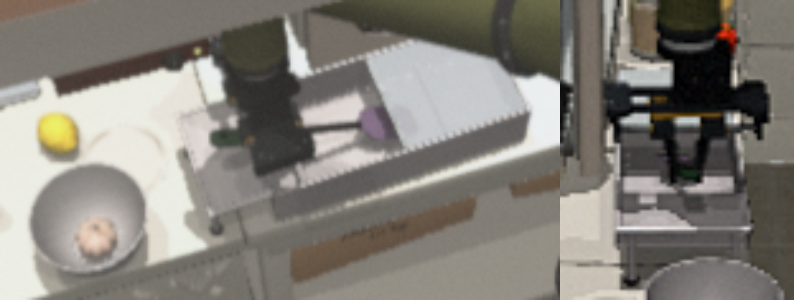

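It works: the purple blade is half out from under the cover, at about 21° tilt. I'll finish the draw, firm up the grip and lift.

Emit:
arm_command(
  series="4 0 0 0 255;6 0 0 0 255;7 0 0 0 255;7 0 0 0 255;7 0 0 0 255;7 0 0 0 255;7 0 0 0 255;7 0 0 0 255;7 0 0 0 255;7 0 0 0 255;5 0 0 0 255;4 0 0 0 255;0 0 0 0 255",
)

```text
time_s: 17.23
tool_pos: [0.52, 0.2466, 0.0877]
tool_rot: [180.0, -0.1, 93.3]
force: [1.1, 0.2, -0.4]
grip_width: 0.0218
grasp_force: 4.0
```

```bash
python3 tilt.py
```

```text
side green n 31 lowest 339.27272727272725 234 top 177
grasp px [338.13697671 228.62431967] [(0, [339.0, 240.1]), (10, [339.1, 236.9]), (20, [339.1, 233.5]), (30, [339.1, 230.0]), (45, [339.0, 224.7]), (60, [338.9, 219.8]), (80, [338.6, 214.6])]
force [ 1.07  0.22 -0.45] [-0.005 -0.096  0.015] [0.52   0.2466 0.0877] 17.2333
```

Emit:
arm_command(
  series="0 0 0 0 255;0 0 0 0 255;0 0 0 0 255;0 0 0 0 255;0 0 -4 0 255;0 0 -8 0 255;0 0 -12 0 255;0 0 -14 0 255;0 0 -14 0 255;0 0 -14 0 255;0 0 -14 0 255;0 0 -14 0 255;0 0 -14 0 255;0 0 -14 0 255;0 0 -14 0 255;0 0 -14 0 255;0 0 -10 0 255;0 0 -5 0 255;0 0 0 0 255",
  squeeze=30,
)

```text
time_s: 18.87
tool_pos: [0.5206, 0.2456, 0.2539]
tool_rot: [179.9, -0.0, 93.3]
force: [0.6, -1.1, -0.3]
grip_width: 0.0216
grasp_force: 30.0
```

```bash
python3 tilt.py
python3 - <<'E'
from h import *
t=cams.read_camera("top");s=cams.read_camera("side")[100:280,270:400]
out=np.zeros((560,794,3),np.uint8);out[:260,:497]=cv2.resize(t[175:290,170:390],(497,260));out[260:,:480]=cv2.resize(cams.read_camera("wrist"),(480,300));out[:400,500:789]=cv2.resize(s,(289,400))
cv2.imwrite("pics/w7.png",out)
E
```

```text
side green n 15 lowest 340.0 204 top 190
grasp px [338.78635929 189.20135202] [(0, [339.8, 199.6]), (10, [339.8, 196.2]), (20, [339.8, 192.5]), (30, [339.8, 188.8]), (45, [339.8, 183.4]), (60, [339.6, 178.5]), (80, [339.3, 173.5])]
force [ 0.63 -1.06 -0.29] [ 0.072 -0.154  0.04 ] [0.5206 0.2456 0.2539] 18.8667
```

View pics/w7.png

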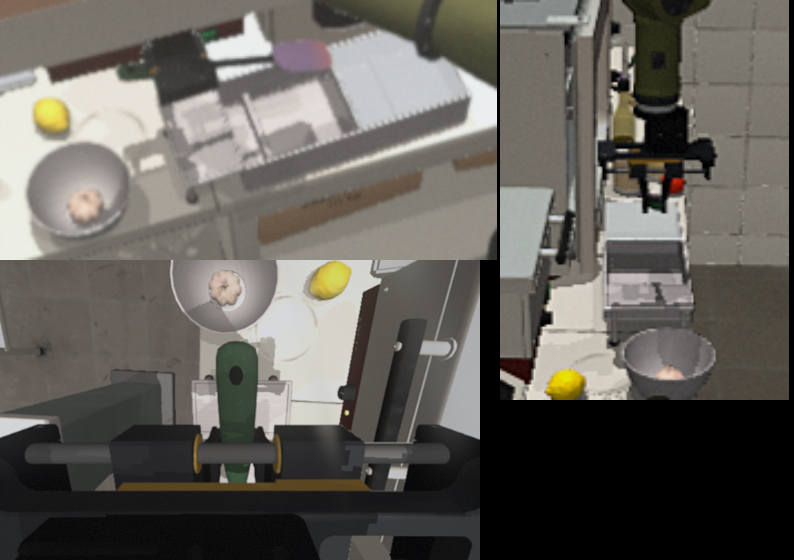

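The spatula is clear of the tray, held at a fixed tilt of about 20°, with the handle seen at (237,375) and the blade tip at (331,57) in the mosaic. I'll raise it a bit more for margin and settle.

Emit:
arm_command(
  series="0 0 -4 0 255;0 0 -8 0 255;0 0 -10 0 255;0 0 -10 0 255;0 0 -10 0 255;0 0 -8 0 255;0 0 -5 0 255;0 0 0 0 255;0 0 0 0 255;0 0 0 0 255;0 0 0 0 255;0 0 0 0 255;0 0 0 0 255;0 0 0 0 255;0 0 0 0 255",
)

```text
time_s: 20.32
tool_pos: [0.5201, 0.2452, 0.3073]
tool_rot: [-180.0, 0.0, 93.3]
force: [-0.1, -0.1, -1.3]
grip_width: 0.0213
grasp_force: 30.0
```

Run:
```python
from h import *
C=cam("top");g=np.array([.5206,.2456,.2729])
for a in (0,10,15,20,25,30,40):
    c,s=np.cos(np.radians(a)),np.sin(np.radians(a));p=proj(C,g+[.235*.058*c,-.235*c,-.235*s])[0];print(a,p.round(1))
print("observed 316.5 200.2");o=telemetry.get_obs();print(o["tool_pos"],o["joint_velocities"].round(2),o["grasp_force"],o["grip_width"])
for i in range(2):
    im=cams.read_camera("top").astype(int);m=(im[...,2]-im[...,1]>12)&(im[...,0]-im[...,1]>12);v,u=np.nonzero(m[175:290,200:390]);print(u.max()+200,v.min()+175,len(u))
```

```text
0 [320.3 180.2]
10 [319.  188.3]
15 [317.6 192.4]
20 [315.7 196.5]
25 [313.3 200.6]
30 [310.5 204.6]
40 [303.7 212.5]
observed 316.5 200.2
[0.52009065 0.24519134 0.30733314] [-0.05 -0.08  0.05 -0.18 -0.07 -0.03  0.07] 29.982098785405924 0.021305669160189618
313 183 251
313 183 250
```

```bash
python3 -c "
from cell import env
print(env.sign_off())"
```

```text
the job is handed in; nothing more can be done
None
```

The garlic is in the scrap bowl, and the spatula is out of the tray and held steady in the gripper, its lowest point about 15 cm above the rim by my estimate; the job is handed in after about 20 s of the 51 s allowed, with no verdict returned.

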